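# Clear the instrument chest, try its lid, free the catch if it holds, and hold the lid open

### The arm

A 6-joint arm with a two-finger parallel gripper is mounted at the origin on a cart in front of the work surface, level with it; the furniture and walls round the work are solid. World frame = base frame: x ahead of the robot, y to its left, z up, the work surface at z = 0. Lengths are in m, angles in degrees, forces in N, time in s.
With the tool pointing down it reaches from about 0.225 to 0.725 m from the base axis. Payload 3.1 kg.
Tool frame: the origin (TCP) lies between the finger pads; the fingertips stand 11 mm ahead of it and the grasp point (between the pads) lies 8 mm behind it; z points along the fingers, y is the line along which they close (so a half turn about z gives the same grasp; the last joint's range is limited). The gripper opens to 85 mm and grips with 20 to 120 N. Pads are 22 mm wide; open, the fingers measure 114 mm over their backs; the gripper's body (76 mm by 85 mm) begins 54 mm behind the grasp point. The pads swing forward as they close: fully open they stand 13 mm farther back than shut.
Start: joints at [62.578, 2.75, 5.684, 92.934, 0, 82.678], TCP at [0.18, 0.493, 0.202] pointing down, gripper open.
Joint ranges: [-166.93, 166.93], [-56.73, 111.36], [-69.38, 81.34], [-121.58, 131.49], [-85.45, 84.26], [-180, 180]. Speed limits (degrees/s): [159.86, 159.86, 180, 180, 180, 180].

### API

Orientations are given as a 3x3 rotation matrix whose columns are the frame's x, y, z axes.
In Python, from cell import ctrl gives the robot as it stands.
- The arm moves only by the tool move_arm, never from a script. Its argument "motion" is a list of rows, each a list of 3 entries, a list of its own where there are three numbers: the finger opening in mm, from 0 to 85.4, then the shift along the tool's x, y, z in mm, then the turn about the tool's z in degrees. A call has 1 to 12 rows; each row shifts and turns the commanded pose from where the row before left it, along the tool's axes as they then stand; what a row does not reach is not made up. A row lasts 1/12 s, in which the tool goes at most 41.7 mm and 7.16 degrees, less where a joint would pass 70% of its speed; a pose out of reach is approached as far as the arm can. A call with a gripper value outside its range is refused whole. The fingers move at their own pace and stop on an object; "force" is the grip in N (left out, the last holds). Time passes only in rows, so rows that do not move let the fingers close. It gives the time, the measured TCP pose, the force, the opening and the grip force at its end, in the units of the state.
- ctrl.sense(): the state, without advancing time (a new reading comes with each control period).
- ctrl.snapshot(name): name is "side" or "top"; returns (picture, depth): 420x560x3 uint8, blue, green, red; 420x560 float32, m along the optical axis (not along the pixel's ray), 0 where there is no reading.
- ctrl.calibration(name): a dict with "intrinsics" (3x3 intrinsics, pixels), "position" and "attitude" of the camera in the world. Camera axes: x right, y up, looking along -z (the intrinsics and any distortion apply to the point x, -y, -z); pixel columns grow to the right and rows downward; lengths in m; the calibration is good to about 2 mm. A picture is of the moment at which its call begins. calibration takes no time and is no camera call.
- ctrl.sign_off(): hands the job in; it is judged then, once.
Trained networks look in the newest picture that a camera, given by its name, has taken for a name from the list of things; names that differ only in an ending like _2 or _b are one class to them, and where a whole thing is asked for, a point or a joint stands for the part that bears it (a point fixed in the world has none). Each returns a list of dicts, best first, with "conf" (0 to 1); they miss things now and then, are a little off and sometimes report something else, mostly with a low value. They report only what shows in the picture. A call takes as long as a camera call. They do not tell look-alikes from the thing itself.
- ctrl.boxes_of(thing, camera): "uv" ([column, row] in pixels, amid what is visible of it).
- ctrl.masks_of(thing, camera): "pixels" (420x560 bool, what is visible of it) and "uv" ([column, row] in pixels, amid what is visible of it).
The state is a dict: "time_s": time; "qpos": joint angles; "dq": joint speeds; "joint_torque": joint torques, N m; "ee_pos": TCP position; "eef_rot": TCP orientation; "wrist_force": force on the tool from outside, world axes, zero at the start; "wrist_torque": the same for the moment, N m; "finger_gap": opening from 0.0 (shut) to 1.0 (fully open); "gripper_force": force on a finger pad.
Only numpy, scipy, OpenCV 4.12 (cv2) and the standard library are available. Lean on these libraries where they do the work, as an engineer would, in place of code of your own. Each camera call takes 0.05 s, during which the arm holds its last target. There are 200 camera calls.

### The job

Someone needs the micrometer out of the grey instrument chest: first clear its lid, putting the nut into the round steel dish and the spark plug into the rectangular tray with the other plug. Then try the lid by its handle before you touch the slide catch; if it is caught, slide the catch's knob outward, away from the middle of the chest, to free it and lift again. Finish with the lid about half open (some 45 degrees), still holding it steady by the handle, because it drops shut when let go; leave the other things on the bench alone.

Things in the scene. Friction and masses are not known exactly. Their poses are not given: they have to be found in the camera images.
- chest: grey steel instrument chest, 200 (x) by 220 (y) mm, 67 high with the lid shut; it does not move. Origin on the bench under it, 105 mm behind its front face, 95 before its back; x from front to back (hinge side), y to the left seen from the front, z up. The front 43 mm of its top is a fixed deck, 64 mm above the bench, with the slide catch; behind it lies the lid
- lid (a joint): angle of the chest's lid in rad, 0 shut, grows as the front edge rises, stop at 1.9. The lid (0.5 kg, 220 by 157 mm) swings easily about a line along the chest's y at its back and drops shut when let go; lifting it at the handle takes 2 to 4 N. When caught it still has play: it rises 0.03 to 0.05 rad (4 to 6 mm at the handle), then stops hard
- lid_hinge_line (a point): middle of the lid's hinge line: chest frame x +98, y 0, z +65 mm
- handle_bar (a point): the lid's D handle; this point is the centre of its bar: round dark steel, 10 mm diameter, 88 mm straight along the chest's y, on two legs. Bar centre 36 mm above the lid (103 above the bench when shut), at chest x -34, y 0 mm, so 132 mm before and 38 above the hinge line. Axes as the chest's when shut; it turns with the lid and may turn between the fingers
- catch_knob (a point): middle of the slide catch's upright steel knob, 15 mm diameter, 7 to 23 mm above the deck (this point 79 mm above the bench); chest x -84, y from -64 (closed) to -90 mm (open). It slides along chest y; outward (-y) to the stop always frees the lid; friction 2.5 N, stays where left. The bolt is hidden: the knob may start anywhere in its travel, the lid caught or free
- nut: plain steel hexagon nut, 25 by 27 by 13 mm high, about 45 g, lying flat on the lid at the start; origin at the centre of its underside
- plug: spark plug lying on the lid at the start, 77 mm long, about 50 g: white insulator toward its -x end, steel hexagon 21 mm over the flats (24 over the corners), 14 mm long, thread toward +x. Origin under the middle of the hexagon at its lowest side, 10 mm below the axis; x along the plug
- dish: round steel parts dish for the nut, 120 mm across the rim, 26 high, about 92 across its floor inside, floor 3 mm thick; it does not move. Origin at the centre of its underside
- tray: rectangular dark steel tray for the plug, 120 (x) by 150 (y) mm, 26 high over its rolled edges, walls and floor 2 mm; it does not move. Another spark plug is fixed in it, along its y, 38 mm from the middle toward its +x. Origin at the centre of its underside
- feeler_gauge: feeler gauge set fanned out on the bench, 94x68x10 mm, bystander; origin at its middle on the bench
- tape_measure: tape measure on the bench, 57x70x58 mm, bystander; origin at its middle on the bench
There are look-alikes about, which are no part of the job. What is shaped like the plug but red is not meant.

How it is judged (in metres and radians):
On the way, in this order (a step that is already met when the one before it is completed fails the run):
1. the nut lies in the dish and the plug in the tray, let go and at rest, the lid still shut (horizontal distance between nut and dish below 0.046 m and height (world z) of each of nut, plug below 0.03 m and x of plug in the frame of tray between -0.054 and 0.054 m and y of plug in the frame of tray between -0.069 and 0.069 m and linear speed of each of nut, plug below 0.03 m/s and contact force between each of the arm, the fingers and nut below 0.05 N and contact force between each of the arm, the fingers and plug below 0.05 N and value of joint lid below 0.02 rad), for 0.2 s.
2. the lid has been tried by its handle with the catch as it was found: pulled up through at least its play (value of joint lid above 0.02 rad and distance between the grasp point and handle_bar below 0.045 m and contact force between the fingers and lid above 0.5 N and distance of catch_knob from where it was at the start of the episode below 0.004 m), for 0.1 s.
At the end, for the whole second after the job is handed in: the lid is held by its handle in the fingers (grasp point within 45 mm of the middle of its bar) at 0.5 to 1.1 rad, moving less than 0.1 rad/s; the nut is at rest in the dish (within 46 mm of its centre) and the plug at rest in the tray (origin inside the walls), neither touched by the robot (distance between the grasp point and handle_bar below 0.045 m and value of joint lid between 0.5 and 1.1 rad and velocity of joint lid between -0.1 and 0.1 rad/s and contact force between the fingers and lid above 1 N and horizontal distance between nut and dish below 0.046 m and height (world z) of each of nut, plug below 0.03 m and x of plug in the frame of tray between -0.054 and 0.054 m and y of plug in the frame of tray between -0.069 and 0.069 m and linear speed of each of nut, plug below 0.03 m/s and contact force between each of the arm, the fingers and nut below 0.05 N and contact force between each of the arm, the fingers and plug below 0.05 N); the arm keeps its last pose, push and grip.
It fails at once if the lid raised with the nut or plug still on it (value of joint lid above 0.1 rad and contact force between any of nut, plug and lid above 0.02 N).
It fails at once if a bystander (feeler gauge, tape measure) moved by more than 30 mm (distance of any of feeler_gauge, tape_measure from where it was at the start of the episode above 0.03 m).
It also fails if it takes over 72 s, if anything falls off the work surface, if the arm or the gripper's body presses on something with over 40 N, if the wrist force passes 120 N, or if a joint passes its speed limit or range.

## Working session

There is one attempt and no reset: what is moved stays moved. The work goes in short steps, Python scripts to look and compute and a tool call to move; the robot and the scene stay as the last step left them, time stands still between calls to the robot, and variables do not carry over. Pictures are saved under pics/ and viewed, at most 10 in all, crops included, and the job is handed in when it is done.

Besides the shell and the picture viewer there is one more tool, called after "Emit:" by a JSON object that holds its "op" and its "data", one argument or row to a line. move_arm: Moves the arm, as the interface text tells. Its arguments: {"type":"object","properties":{"motion":{"type":"array"},"force":{"type":"number"}},"required":["motion"]}

```bash
mkdir -p pics
cat > h.py <<'E'
from cell import ctrl
import numpy as np, cv2
def world(cam,uv,depth=None,z=None):
    c=ctrl.calibration(cam);K=np.array(c["intrinsics"]);R=np.array(c["attitude"]);p=np.array(c["position"])
    uv=np.atleast_2d(np.array(uv,float))
    d=np.linalg.inv(K)@np.c_[uv,np.ones(len(uv))].T
    d=np.array([d[0],-d[1],-d[2]]); w=(R@d).T
    if z is not None: return p+w*((z-p[2])/w[:,2])[:,None]
    return p+w*np.asarray(depth).reshape(-1,1)
def mask_pts(cam,m,D):
    r,c=np.nonzero(m&(D>0)); return world(cam,np.c_[c,r],D[r,c])
E
python3 - <<'E'
from h import *
for n in("top","side"):
    c=ctrl.calibration(n);print(n,c)
    im,D=ctrl.snapshot(n);cv2.imwrite(f"pics/{n}0.png",im);np.save(f"{n}_D.npy",D);np.save(f"{n}_im.npy",im)
    for t in["chest","lid","handle_bar","catch_knob","nut","plug","dish","tray","feeler_gauge","tape_measure"]:
        for o in ctrl.masks_of(t,n):
            P=mask_pts(n,o["pixels"],D)
            print(n,t,round(o["conf"],2),np.round(o["uv"]),o["pixels"].sum(),*( [np.round(np.median(P,0),3),np.round(np.percentile(P,[2,98],axis=0),3).tolist()] if len(P) else []))
            np.save(f"m_{n}_{t}_{int(o['uv'][0])}_{int(o['uv'][1])}.npy",o["pixels"])
E
```

```text
top {'intrinsics': array([[483.44271556,   0.        , 276.54793922],
       [  0.        , 483.44271556, 212.92685361],
       [  0.        ,   0.        ,   1.        ]]), 'position': array([ 0.53869719, -0.04273509,  1.29603595]), 'attitude': array([[ 0.02845714,  0.99634164, -0.08058241],
       [-0.9994456 ,  0.0269665 , -0.01952676],
       [-0.0172823 ,  0.08109341,  0.99655666]])}
top chest 0.63 [286. 262.] 6914 [ 0.507 -0.052  0.066] [[0.407, -0.161, 0.059], [0.612, 0.06, 0.104]]
top lid 0.57 [286. 255.] 5305 [ 0.527 -0.049  0.067] [[0.448, -0.157, 0.061], [0.612, 0.062, 0.106]]
top handle_bar 0.84 [288. 254.] 5228 [ 0.527 -0.049  0.067] [[0.449, -0.157, 0.062], [0.612, 0.062, 0.106]]
top nut 0.43 [304. 241.] 44 [ 0.574 -0.087  0.079] [[0.563, -0.097, 0.065], [0.581, -0.08, 0.084]]
top plug 0.46 [258. 251.] 171 [0.547 0.027 0.082] [[0.535, -0.01, 0.074], [0.557, 0.057, 0.089]]
top dish 0.96 [182. 219.] 1559 [0.629 0.237 0.004] [[0.574, 0.182, -0.002], [0.681, 0.287, 0.027]]
top tray 0.8 [171. 271.] 2771 [0.477 0.255 0.003] [[0.418, 0.179, -0.003], [0.538, 0.327, 0.027]]
top 
[... 1049 characters left out ...]
. 326.] 645 [ 0.471 -0.328  0.006] [[0.424, -0.345, -0.0], [0.508, -0.288, 0.01]]
side catch_knob 0.45 [207. 251.] 83 [ 0.444 -0.144  0.079] [[0.437, -0.149, 0.064], [0.452, -0.135, 0.088]]
side nut 0.58 [261. 232.] 87 [ 0.571 -0.095  0.078] [[0.561, -0.102, 0.069], [0.583, -0.079, 0.082]]
side dish 0.83 [251. 202.] 583 [0.635 0.262 0.014] [[0.573, 0.175, 0.002], [0.682, 0.293, 0.028]]
side tray 0.66 [198. 202.] 1008 [0.475 0.27  0.008] [[0.418, 0.177, 0.0], [0.538, 0.332, 0.026]]
side feeler_gauge 0.92 [242. 328.] 583 [ 0.472 -0.327  0.007] [[0.425, -0.345, 0.001], [0.506, -0.289, 0.01]]
side tape_measure 0.81 [309. 221.] 393 [0.735 0.023 0.034] [[0.726, 0.005, 0.003], [0.755, 0.07, 0.058]]
```

Run:
```python
from h import *
import glob
im=np.load("top_im.npy")
cv2.imwrite("pics/topcrop.png",cv2.resize(im[140:350,110:430],None,fx=2.5,fy=2.5,interpolation=cv2.INTER_CUBIC)[:600])
s=np.load("side_im.npy")
cv2.imwrite("pics/sidecrop.png",cv2.resize(s[170:300,150:350],None,fx=4,fy=4,interpolation=cv2.INTER_CUBIC))
D=np.load("top_D.npy")
# chest orientation: min area rect of lid points
for t in("lid","chest","tray","dish"):
    f=glob.glob(f"m_top_{t}_*.npy")[0];P=mask_pts("top",np.load(f),D)
    if t in("lid","chest"):P=P[(P[:,2]>.055)&(P[:,2]<.075)]
    print(t,cv2.minAreaRect((P[:,:2]*1000).astype(np.float32)))
print(ctrl.sense())
```

```text
lid ((529.8545532226562, -47.59318542480469), (158.48968505859375, 225.8372802734375), 10.346099853515625)
chest ((511.83489990234375, -50.87739562988281), (207.24742126464844, 225.8263397216797), 10.33924388885498)
tray ((477.2465515136719, 257.66253662109375), (122.9487075805664, 160.3104248046875), 1.619443416595459)
dish ((626.9990234375, 233.4159698486328), (117.24063110351562, 116.48881530761719), 3.004747152328491)
{'time_s': 1.1, 'qpos': array([6.25775675e+01, 2.75073688e+00, 5.68688919e+00, 9.29325460e+01,
       3.08854605e-04, 8.26787260e+01]), 'dq': array([ 0.05779292, -0.03659135, -0.00673726,  0.02684539,  0.00251667,
       -0.01130897]), 'joint_torque': array([-2.77688960e-04, -3.38658643e+01,  3.20163453e+01,  1.09956665e-03,
       -1.25220381e-04, -8.33757969e-07]), 'ee_pos': array([0.18044311, 0.49304269, 0.20243424]), 'eef_rot': array([[-9.39087303e-01,  3.43678682e-01,  2.42028089e-05],
       [ 3.43678683e-01,  9.39087301e-01,  5.83518578e-05],
       [-2.67426086e-06,  6.31154782e-05, -9.99999998e-01]]), 'wrist_force': array([-0.98557645, -0.54502774, -0.3388926 ]), 'wrist_torque': array([-0.05868462, -0.03801542,  0.04945327]), 'gripper_force': 0.0, 'finger_gap': 0.9986614340885391}
```

View pics/topcrop.png

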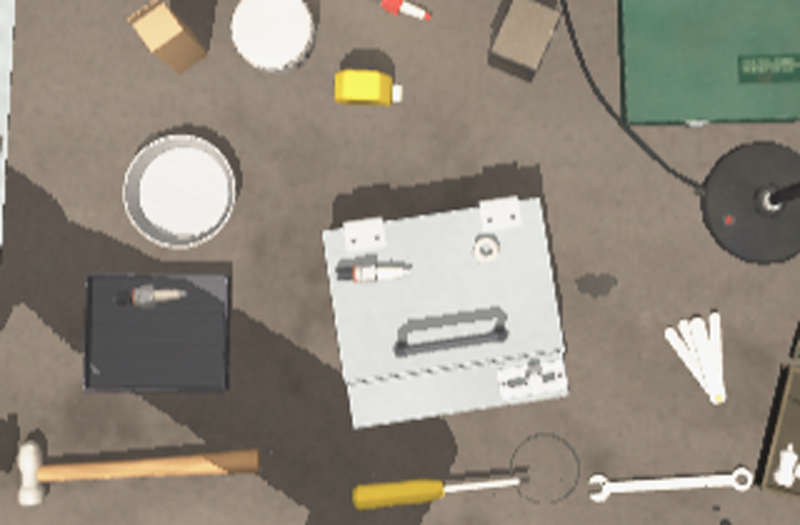

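View pics/sidecrop.png

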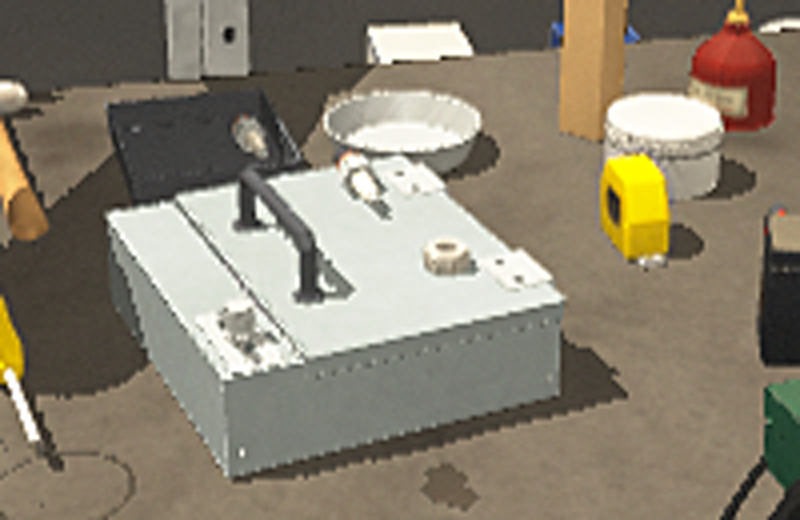

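Top view (full-image pixels): the chest lid carries a plug at (258,249) and a nut at (304,239). The handle is at (290,272) and the knob at (323,291). The dish is at (182,216) and the tray at (173,273). Plug candidates are the one on the lid (258,249), the one fixed in the tray (172,258) and the red one (272,144). I choose the one on the lid and check it in a crop. The only nut seen is at (304,239).

Run:
```python
from h import *
im=np.load("top_im.npy");D=np.load("top_D.npy");s=np.load("side_im.npy");Ds=np.load("side_D.npy")
a=cv2.resize(im[230:270,235:325],(720,320),interpolation=cv2.INTER_CUBIC);b=cv2.resize(s[200:245,225:315],(560,280),interpolation=cv2.INTER_CUBIC)
b=cv2.copyMakeBorder(b,0,0,0,160,cv2.BORDER_CONSTANT);cv2.imwrite("pics/close.png",np.vstack([a,b]))
def allpts(cam,D):
    r,c=np.nonzero(D>0);return world(cam,np.c_[c,r],D[r,c])
P=allpts("top",D);S=allpts("side",Ds)
lid=P[(abs(P[:,0]-.56)<.03)&(abs(P[:,1]+.03)<.02)];print("lid z",np.median(lid[:,2]))
def box(Q,x0,x1,y0,y1,z0,z1):return Q[(Q[:,0]>x0)&(Q[:,0]<x1)&(Q[:,1]>y0)&(Q[:,1]<y1)&(Q[:,2]>z0)&(Q[:,2]<z1)]
for n,Q in(("top",P),("side",S)):
    nut=box(Q,.55,.6,-.12,-.06,.073,.09);print(n,"nut",len(nut),nut.mean(0),np.ptp(nut,axis=0),cv2.minAreaRect((nut[:,:2]*1000).astype(np.float32)))
    pl=box(Q,.52,.585,-.03,.08,.071,.1);pl=pl[(pl[:,1]>-.03)]
    print(n,"plug",len(pl),cv2.minAreaRect((pl[:,:2]*1000).astype(np.float32)))
    v=np.linalg.svd(pl[:,:2]-pl[:,:2].mean(0),full_matrices=False)[2][0]; v=v*np.sign(v[1]);t=(pl[:,:2]-pl[:,:2].mean(0))@v;w=(pl[:,:2]-pl[:,:2].mean(0))@np.array([-v[1],v[0]])
    print("axis",v,"mean",pl.mean(0))
    for lo in np.arange(-.045,.045,.006):
        k=(t>=lo)&(t<lo+.006)
        if k.any():print("%.3f n%d z%.4f w%.3f..%.3f"%(lo+.003,k.sum(),pl[k,2].max(),w[k].min(),w[k].max()))
    h=box(Q,.44,.54,-.13,.04,.095,.12);print(n,"handle",len(h),h.mean(0),cv2.minAreaRect((h[:,:2]*1000).astype(np.float32)))
    kn=box(Q,.40,.47,-.2,-.06,.075,.094);kn=kn[:];print(n,"knob",len(kn),kn.mean(0),np.ptp(kn,axis=0))
```

```text
lid z 0.06648465468469533
top nut 57 [ 0.57236119 -0.0890613   0.0794985 ] [0.02278053 0.02522739 0.01098593] ((572.2232666015625, -89.28234100341797), (22.523677825927734, 24.59235954284668), 64.69725036621094)
top plug 203 ((554.0725708007812, 19.037336349487305), (58.00181198120117, 87.68020629882812), 1.5845423936843872)
axis [0.02269018 0.99974254] mean [0.54806311 0.02569518 0.08055502]
-0.042 n2 z0.0723 w-0.022..0.019
-0.036 n12 z0.0853 w-0.037..0.021
-0.030 n8 z0.0831 w-0.024..0.002
-0.024 n8 z0.0845 w-0.003..0.020
-0.018 n17 z0.0882 w-0.010..0.017
-0.012 n12 z0.0839 w-0.028..0.007
-0.006 n19 z0.0882 w-0.005..0.013
-0.000 n26 z0.0903 w-0.035..0.013
0.006 n24 z0.0881 w-0.032..0.013
0.012 n21 z0.0886 w-0.006..0.021
0.018 n17 z0.0868 w-0.034..0.012
0.024 n18 z0.0873 w-0.028..0.010
0.030 n13 z0.0906 w-0.028..0.015
0.036 n3 z0.0816 w-0.023..0.005
top handle 179 [ 0.47990774 -0.05583348  0.10585192] ((479.7500915527344, -55.65310287475586), (9.894424438476562, 107.55543518066406), 10.470484733581543)
top knob 33 [ 0.44487608 -0.14053224  0.08531831] [0.01302258 0.01443977 0.0160875
[... 372 characters left out ...]
]
-0.036 n3 z0.0811 w-0.002..0.001
-0.030 n6 z0.0807 w-0.003..0.004
-0.024 n6 z0.0834 w-0.005..0.002
-0.018 n6 z0.0826 w-0.005..0.004
-0.012 n6 z0.0841 w-0.004..0.003
-0.006 n4 z0.0829 w-0.001..0.004
-0.000 n33 z0.0889 w-0.012..0.010
0.006 n10 z0.0891 w-0.010..0.007
0.012 n8 z0.0883 w-0.008..0.009
0.018 n5 z0.0877 w-0.003..0.006
0.024 n2 z0.0815 w0.004..0.005
0.030 n3 z0.0844 w-0.005..0.001
0.036 n4 z0.0842 w-0.006..0.001
0.042 n2 z0.0806 w-0.001..0.002
side handle 124 [ 0.48001437 -0.06680494  0.10493956] ((479.4053039550781, -58.44570541381836), (9.410418510437012, 105.32747650146484), 10.050271987915039)
side knob 57 [ 0.44400017 -0.14303541  0.08273683] [0.01561504 0.01498009 0.01310034]
```

View pics/close.png

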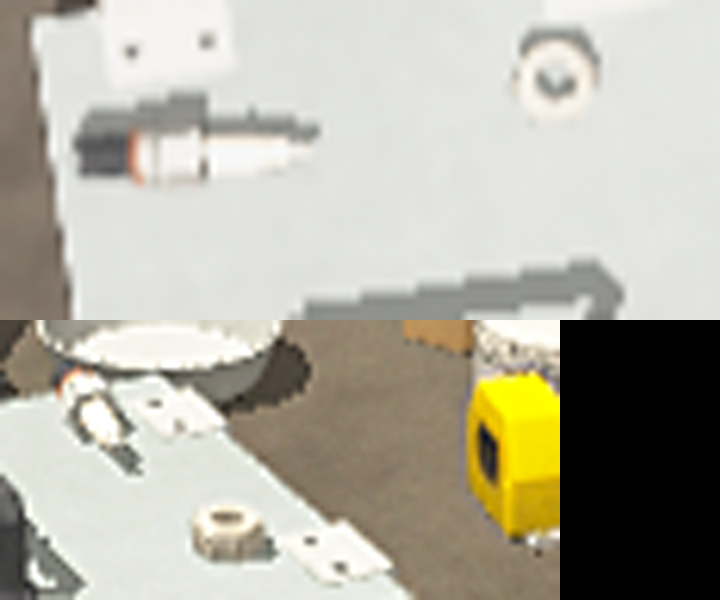

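The crop shows the lid plug at full-image pixel (258,249.5): hexagon near column 258, dark thread on the left (+y), white insulator on the right. So it is the white plug, not the red one. The nut is at (304,239).

The plan is nut first. I'll write a planner that gives tool-frame shifts.

```bash
cat >> h.py <<'E'
def plan(*targets):
    s=ctrl.sense();R=np.array(s["eef_rot"]);p=np.array(s["ee_pos"])
    print("t%.2f"%s["time_s"],"p",np.round(p,4),"yaw_y %.1f"%np.degrees(np.arctan2(R[1,1],R[0,1])),"tilt z",np.round(R[:,2],3),"F",np.round(s["wrist_force"],1),"gap %.1f"%(s["finger_gap"]*85.4),"grip %.1f"%s["gripper_force"],"q",np.round(s["qpos"],0))
    for t,yaw in targets:
        y=np.degrees(np.arctan2(R[1,1],R[0,1]));turn=-((yaw-y+90)%180-90)
        print(" shift mm",np.round(R.T@(np.array(t)-p)*1000,1),"turn",round(turn,1))
        a=np.radians(y-turn);R=np.c_[[np.sin(a),-np.cos(a),0],[np.cos(a),np.sin(a),0],[0,0,-1]];p=np.array(t)
E
python3 - <<'E'
from h import *
print(world("top",[257.8,249.5],z=.088),world("top",[255,239.5],z=.068))
D=np.load("top_D.npy");print(world("top",[256,237],D[237,256]),world("top",[258,237],D[237,258]))
plan(((.572,-.0893,.15),65),((.572,-.0893,.081),65))
E
```

```text
[[0.54364515 0.02507415 0.088     ]] [[0.56883645 0.03411098 0.068     ]]
[[0.57532979 0.03193845 0.06526642]] [[0.57535532 0.02662299 0.06917403]]
t1.10 p [0.1804 0.493  0.2024] yaw_y 69.9 tilt z [ 0.  0. -1.] F [-1.  -0.5 -0.3] gap 85.3 grip 0.0 q [63.  3.  6. 93.  0. 83.]
 shift mm [-567.8 -412.3   52.4] turn 4.9
 shift mm [ 0.  0. 69.] turn -0.0
```

Emit:
{"op": "move_arm", "data": {
  "motion": [
    [60, [-28, -20, 0], 0],
    [50, [-28, -20, 0], 0],
    [42, [-28, -20, 0], 0],
    [42, [-28, -20, 0], 0],
    [42, [-28, -20, 0], 0],
    [42, [-28, -20, 0], 0],
    [42, [-28, -20, 0], 0],
    [42, [-28, -20, 0], 0],
    [42, [-28, -20, 0], 0],
    [42, [-28, -20, 0], 0],
    [42, [-28, -20, 0], 0],
    [42, [-28, -20, 0], 0]
  ]
}}

```text
time_s: 2.1
ee_pos: [0.4142, 0.1506, 0.2026]
eef_rot: [[-0.939, 0.344, 0.001], [0.344, 0.939, 0.0], [-0.001, 0.001, -1.0]]
wrist_force: [0.4, 0.4, 0.3]
finger_gap: 0.491
gripper_force: 0.0
```

Emit:
{"op": "move_arm", "data": {
  "motion": [
    [42, [-28, -20, 5], 0],
    [42, [-28, -20, 5], 0],
    [42, [-28, -20, 10], 0],
    [42, [-28, -20, 10], 0],
    [42, [-28, -20, 10], 0],
    [42, [-28, -20, 10], 0],
    [42, [-28, -20, 0], 0],
    [42, [-28, -20, 0], 0],
    [42, [0, 0, 0], 4.9],
    [42, [0, 0, 0], 0]
  ]
}}

```text
time_s: 2.93
ee_pos: [0.5692, -0.0768, 0.1513]
eef_rot: [[-0.904, 0.427, -0.002], [0.427, 0.904, 0.0], [0.002, -0.0, -1.0]]
wrist_force: [-0.3, 0.0, -0.7]
finger_gap: 0.494
gripper_force: 0.0
```

```bash
python3 -c "
from h import *
plan(((.572,-.0893,.081),65))"
```

```text
t2.93 p [ 0.5692 -0.0768  0.1513] yaw_y 64.7 tilt z [-0.002  0.    -1.   ] F [-0.3  0.  -0.7] gap 42.2 grip 0.0 q [-14.  10.   8.  88.   0.  11.]
 shift mm [ -8.  -10.1  70.3] turn -0.3
```

Emit:
{"op": "move_arm", "data": {
  "motion": [
    [42, [-8, -10, 0], 0],
    [42, [0, 0, 25], 0],
    [42, [0, 0, 25], 0],
    [42, [0, 0, 10], 0],
    [42, [0, 0, 10], 0],
    [42, [0, 0, 0], 0],
    [0, [0, 0, 0], 0],
    [0, [0, 0, 0], 0],
    [0, [0, 0, 0], 0],
    [0, [0, 0, 0], 0],
    [0, [0, 0, 0], 0]
  ],
  "force": 30
}}

```text
time_s: 3.85
ee_pos: [0.5726, -0.0877, 0.0835]
eef_rot: [[-0.906, 0.422, 0.002], [0.422, 0.906, -0.001], [-0.002, 0.0, -1.0]]
wrist_force: [-0.3, -0.4, 0.1]
finger_gap: 0.003
gripper_force: 0.0
```

```bash
python3 -c "
from h import *
plan(((.572,-.0893,.15),65),((.625,.232,.15),65))"
```

```text
t3.85 p [ 0.5726 -0.0877  0.0835] yaw_y 65.0 tilt z [ 0.002 -0.001 -1.   ] F [-0.3 -0.4  0.1] gap 0.3 grip 0.0 q [-15.  11.   1.  80.  -0.  10.]
 shift mm [ -0.2  -1.7 -66.5] turn 0.0
 shift mm [-87.8 313.6   0. ] turn -0.0
```

Run:
```python
from h import *
im,D=ctrl.snapshot("side");cv2.imwrite("pics/s2.png",cv2.resize(im[170:260,200:330],(780,540),interpolation=cv2.INTER_CUBIC))
```

```text
(no output)
```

View pics/s2.png

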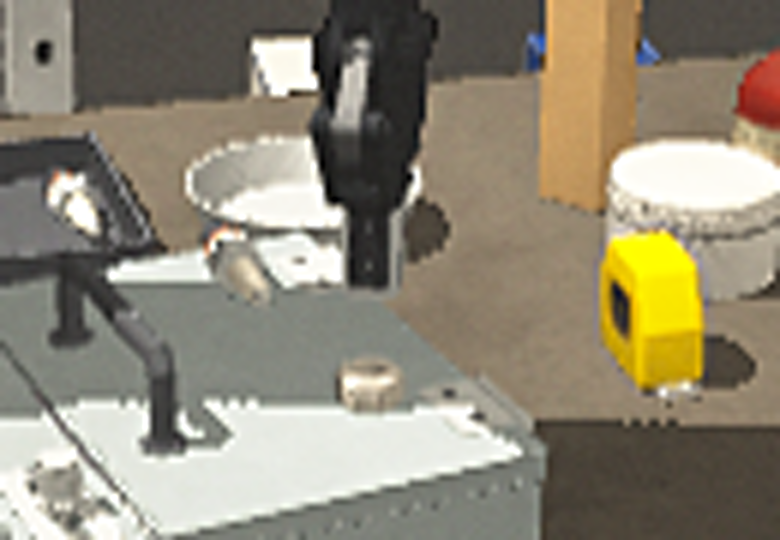

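The picture shows the nut unmoved at (262,234) and the shut fingertips at (262,218), well above it. I'll measure the real tip position.

Run:
```python
from h import *
im,D=ctrl.snapshot("side")
for r in range(200,236,3):
    print(r,[np.round(world("side",[c,r],D[r,c])[0],3).tolist() for c in(259,262,265)])
print(np.round(world("side",[262,232],D[232,262]),3))
plan()
```

```text
200 [[0.557, -0.124, 0.175], [0.563, -0.129, 0.176], [0.572, -0.118, 0.171]]
203 [[0.56, -0.113, 0.163], [0.566, -0.117, 0.164], [0.573, -0.117, 0.163]]
206 [[0.565, -0.096, 0.149], [0.571, -0.1, 0.149], [0.579, -0.096, 0.147]]
209 [[0.566, -0.094, 0.14], [0.572, -0.097, 0.141], [0.578, -0.098, 0.141]]
212 [[0.565, -0.095, 0.133], [0.571, -0.1, 0.135], [0.579, -0.096, 0.133]]
215 [[0.564, -0.099, 0.128], [0.572, -0.097, 0.126], [0.578, -0.099, 0.126]]
218 [[0.566, -0.092, 0.117], [0.572, -0.098, 0.119], [0.579, -0.096, 0.118]]
221 [[0.59, -0.004, 0.068], [0.598, -0.005, 0.067], [0.645, 0.131, 0.001]]
224 [[0.586, -0.019, 0.066], [0.593, -0.022, 0.067], [0.602, -0.019, 0.065]]
227 [[0.582, -0.037, 0.067], [0.588, -0.042, 0.069], [0.596, -0.041, 0.067]]
230 [[0.57, -0.079, 0.08], [0.577, -0.081, 0.081], [0.592, -0.054, 0.066]]
233 [[0.567, -0.092, 0.079], [0.572, -0.097, 0.081], [0.58, -0.096, 0.08]]
[[ 0.576 -0.084  0.077]]
t3.95 p [ 0.5723 -0.0876  0.083 ] yaw_y 65.0 tilt z [ 0.001 -0.    -1.   ] F [0.1 0.2 0.2] gap -0.5 grip 0.0 q [-15.  11.   1.  80.  -0.  10.]
```

By camera the tips stand at z ≈ 0.117 while the reported TCP is at 0.083, so there is an offset of about 43 mm. The lid and nut heights read correctly. I'll lower a little with the fingers open and measure again before trusting either.

Emit:
{"op": "move_arm", "data": {
  "motion": [
    [42, [0, 0, 0], 0],
    [42, [0, 0, 0], 0],
    [42, [0, 0, 0], 0],
    [42, [0, 0, 5], 0],
    [42, [0, 0, 5], 0],
    [42, [0, 0, 0], 0]
  ]
}}

```text
time_s: 4.45
ee_pos: [0.5708, -0.0872, 0.0706]
eef_rot: [[-0.906, 0.423, -0.003], [0.423, 0.906, 0.001], [0.003, -0.0, -1.0]]
wrist_force: [0.5, -0.1, -1.0]
finger_gap: 0.493
gripper_force: 0.0
```

Run:
```python
from h import *
im,D=ctrl.snapshot("side")
for r in range(204,236,3):
    print(r,[np.round(world("side",[c,r],D[r,c])[0],3).tolist() for c in(250,254,258,262,266,270)])
plan()
cv2.imwrite("pics/s3.png",cv2.resize(im[140:260,200:330],(650,600),interpolation=cv2.INTER_CUBIC))
```

```text
204 [[0.633, 0.256, 0.004], [0.543, -0.135, 0.171], [0.551, -0.14, 0.173], [0.558, -0.144, 0.174], [0.589, -0.068, 0.14], [0.695, 0.25, 0.0]]
207 [[0.627, 0.235, 0.003], [0.546, -0.125, 0.16], [0.573, -0.059, 0.13], [0.559, -0.14, 0.165], [0.589, -0.071, 0.133], [0.688, 0.226, 0.0]]
210 [[0.585, 0.068, 0.068], [0.544, -0.131, 0.156], [0.552, -0.135, 0.156], [0.56, -0.138, 0.157], [0.588, -0.072, 0.126], [0.682, 0.206, -0.001]]
213 [[0.58, 0.047, 0.068], [0.551, -0.107, 0.137], [0.553, -0.132, 0.148], [0.561, -0.137, 0.149], [0.589, -0.071, 0.118], [0.676, 0.185, -0.001]]
216 [[0.577, 0.033, 0.067], [0.551, -0.106, 0.13], [0.557, -0.116, 0.134], [0.567, -0.113, 0.131], [0.588, -0.072, 0.111], [0.668, 0.157, 0.003]]
219 [[0.573, 0.017, 0.066], [0.551, -0.104, 0.122], [0.557, -0.119, 0.128], [0.567, -0.113, 0.124], [0.589, -0.07, 0.102], [0.664, 0.142, -0.0]]
222 [[0.567, -0.006, 0.068], [0.551, -0.105, 0.115], [0.558, -0.114, 0.118], [0.568, -0.111, 0.116], [0.646, 0.122, 0.001], [0.656, 0.117, 0.002]]
225 [[0.563, -0.02, 0.067], [0.551, -0.104, 0.107], [0.558, -0.115, 0.111], [0.568, -0.111, 0.108], [0.601, -0.032, 0.068], [0.652, 0.103, -0.0]]
228 [[0.559, -0.037, 0.067], [0.569, -0.038, 0.067], [0.578, -0.043, 0.068], [0.567, -0.116, 0.103], [0.595, -0.05, 0.069], [0.606, -0.05, 0.068]]
231 [[0.555, -0.054, 0.068], [0.565, -0.054, 0.067], [0.567, -0.082, 0.08], [0.577, -0.082, 0.078], [0.592, -0.063, 0.068], [0.601, -0.066, 0.068]]
234 [[0.551, -0.07, 0.068], [0.561, -0.068, 0.066], [0.563, -0.096, 0.079], [0.572, -0.097, 0.079], [0.582, -0.096, 0.077], [0.597, -0.08, 0.067]]
t4.50 p [ 0.5709 -0.0873  0.0711] yaw_y 65.0 tilt z [-0.002  0.001 -1.   ] F [ 0.4  0.1 -0.5] gap 42.4 grip 0.0 q [-15.  11.   0.  79.  -0.  10.]
```

View pics/s3.png

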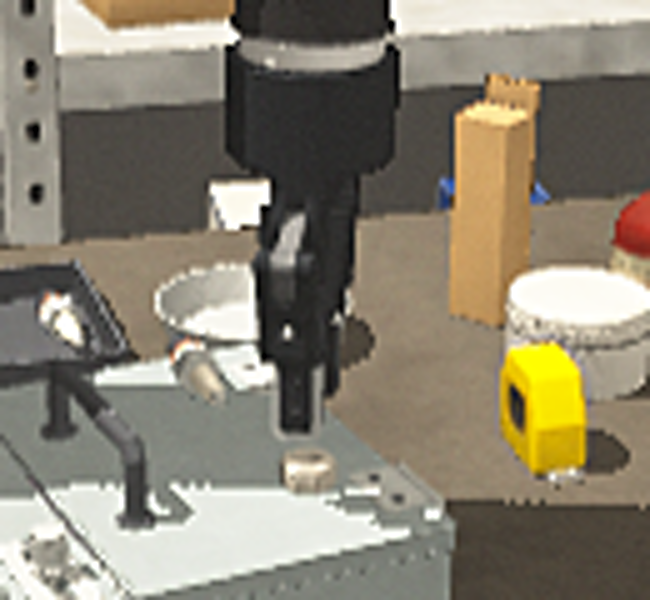

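The offset is the same again: the tips are at z ≈ 0.105 by camera while the TCP reads 0.071, so they stand about 34 mm above the reported TCP height, with xy correct. The nut at (262,234) still lies free under them. I'll trust the camera and work with tip z = reported z + 0.034, descending in guarded steps.

Emit:
{"op": "move_arm", "data": {
  "motion": [
    [42, [0, -1, 10], 0],
    [42, [0, -1, 10], 0],
    [42, [0, 0, 7], 0],
    [42, [0, 0, 0], 0]
  ]
}}

```text
time_s: 4.83
ee_pos: [0.5689, -0.0888, 0.0423]
eef_rot: [[-0.906, 0.423, -0.005], [0.423, 0.906, 0.001], [0.005, -0.001, -1.0]]
wrist_force: [-1.5, 0.5, 0.1]
finger_gap: 0.489
gripper_force: 0.0
```

Run:
```python
from h import *
im,D=ctrl.snapshot("side")
for r in range(216,246,3):
    print(r,[np.round(world("side",[c,r],D[r,c])[0],3).tolist() for c in(254,258,262,266)])
plan()
```

```text
216 [[0.542, -0.138, 0.145], [0.55, -0.143, 0.146], [0.56, -0.139, 0.143], [0.589, -0.071, 0.11]]
219 [[0.549, -0.114, 0.126], [0.572, -0.063, 0.101], [0.56, -0.139, 0.136], [0.589, -0.072, 0.103]]
222 [[0.544, -0.132, 0.128], [0.553, -0.134, 0.128], [0.56, -0.141, 0.13], [0.59, -0.069, 0.094]]
225 [[0.545, -0.13, 0.12], [0.553, -0.134, 0.121], [0.561, -0.135, 0.12], [0.59, -0.07, 0.087]]
228 [[0.55, -0.109, 0.102], [0.559, -0.113, 0.103], [0.567, -0.114, 0.102], [0.589, -0.072, 0.08]]
231 [[0.551, -0.107, 0.094], [0.557, -0.12, 0.099], [0.567, -0.115, 0.095], [0.593, -0.06, 0.066]]
234 [[0.55, -0.109, 0.087], [0.557, -0.118, 0.091], [0.567, -0.115, 0.088], [0.583, -0.093, 0.075]]
237 [[0.55, -0.11, 0.08], [0.557, -0.119, 0.084], [0.567, -0.115, 0.08], [0.582, -0.096, 0.069]]
240 [[0.553, -0.099, 0.067], [0.562, -0.102, 0.067], [0.57, -0.104, 0.067], [0.579, -0.107, 0.067]]
243 [[0.549, -0.115, 0.068], [0.558, -0.115, 0.067], [0.566, -0.12, 0.068], [0.574, -0.123, 0.068]]
t4.88 p [ 0.5694 -0.0889  0.0433] yaw_y 65.0 tilt z [-0.004  0.001 -1.   ] F [0.2 0.3 0.2] gap 41.9 grip 0.0 q [-16.  12.  -2.  76.   0.   9.]
```

Emit:
{"op": "move_arm", "data": {
  "motion": [
    [42, [-2, 1, 3], 0],
    [42, [0, 0, 2], 0],
    [42, [0, 0, 0], 0],
    [0, [0, 0, 0], 0],
    [0, [0, 0, 0], 0],
    [0, [0, 0, 0], 0],
    [0, [0, 0, 0], 0],
    [0, [0, 0, 0], 0]
  ],
  "force": 40
}}

```text
time_s: 5.55
ee_pos: [0.5737, -0.0894, 0.041]
eef_rot: [[-0.906, 0.423, 0.001], [0.423, 0.906, -0.0], [-0.001, 0.0, -1.0]]
wrist_force: [0.1, 0.4, 1.2]
finger_gap: 0.257
gripper_force: 39.4
```

Nut gripped (22 mm gap, 39 N).

Emit:
{"op": "move_arm", "data": {
  "motion": [
    [0, [0, 0, -10], 0],
    [0, [0, 0, -25], 0],
    [0, [0, 0, -25], 0],
    [0, [0, 0, -25], 0],
    [0, [0, 0, 0], 0]
  ]
}}

```text
time_s: 5.97
ee_pos: [0.5768, -0.0902, 0.1325]
eef_rot: [[-0.906, 0.423, 0.01], [0.423, 0.906, -0.003], [-0.011, 0.002, -1.0]]
wrist_force: [1.1, -1.2, 1.8]
finger_gap: 0.259
gripper_force: 39.3
```

```bash
python3 -c "
from h import *
plan(((.627,.2335,.12),65))"
```

```text
t5.97 p [ 0.5768 -0.0902  0.1325] yaw_y 65.0 tilt z [ 0.01  -0.003 -1.   ] F [ 1.1 -1.2  1.8] gap 22.1 grip 39.3 q [-15.  11.   6.  85.  -0.  10.]
 shift mm [ 91.4 314.6  12. ] turn 0.0
```

Emit:
{"op": "move_arm", "data": {
  "motion": [
    [0, [9, 31.5, 0], 0],
    [0, [9, 31.5, 0], 0],
    [0, [9, 31.5, 0], 0],
    [0, [9, 31.5, 0], 0],
    [0, [9, 31.5, 0], 0],
    [0, [9, 31.5, 0], 0],
    [0, [9, 31.5, 0], 0],
    [0, [9, 31.5, 0], 0],
    [0, [9, 31.5, 0], 0],
    [0, [9, 31.5, 0], 0],
    [0, [0, 0, 0], 0]
  ]
}}

```text
time_s: 6.88
ee_pos: [0.6243, 0.2406, 0.1241]
eef_rot: [[-0.909, 0.417, -0.001], [0.417, 0.909, 0.003], [0.002, 0.003, -1.0]]
wrist_force: [-0.6, -1.1, -0.8]
finger_gap: 0.258
gripper_force: 39.4
```

Emit:
{"op": "move_arm", "data": {
  "motion": [
    [0, [0, 0, 25], 0],
    [0, [0, 0, 25], 0],
    [0, [0, 0, 25], 0],
    [0, [0, 0, 15], 0],
    [0, [0, 0, 15], 0],
    [0, [0, 0, 0], 0]
  ]
}}

```text
time_s: 7.38
ee_pos: [0.6211, 0.2329, 0.0152]
eef_rot: [[-0.906, 0.423, -0.009], [0.423, 0.906, -0.002], [0.007, -0.006, -1.0]]
wrist_force: [-0.2, -0.3, -1.5]
finger_gap: 0.261
gripper_force: 39.4
```

Run:
```python
from h import *
plan(((.627,.2335,-.018),65))
im,D=ctrl.snapshot("side");cv2.imwrite("pics/s4.png",cv2.resize(im[130:230,190:320],(780,600),interpolation=cv2.INTER_CUBIC))
```

```text
t7.38 p [0.6211 0.2329 0.0152] yaw_y 65.0 tilt z [-0.009 -0.002 -1.   ] F [-0.2 -0.3 -1.5] gap 22.3 grip 39.4 q [15. 26. 12. 76. -0. 40.]
 shift mm [-5.3  3.2 33.2] turn -0.0
```

View pics/s4.png

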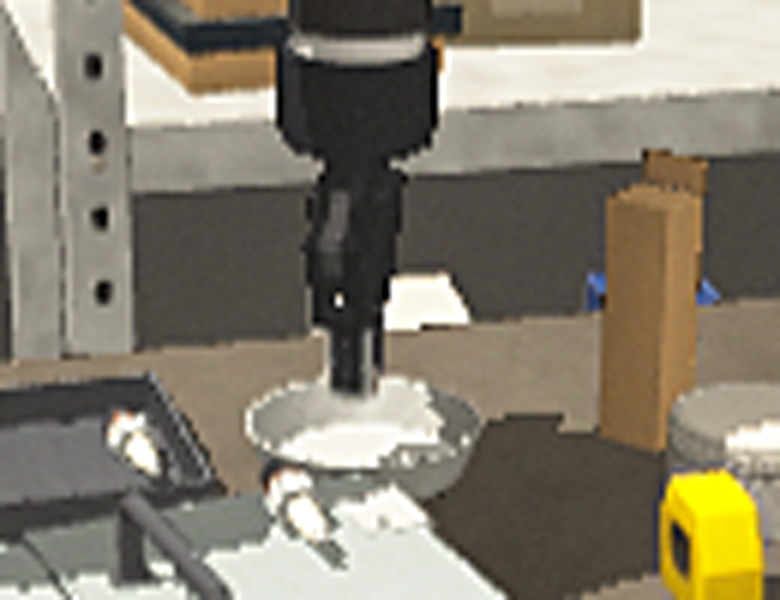

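The picture shows the closed fingertips at (249,196), above the dish interior, with the nut hidden between them. I'll go lower and release.

Emit:
{"op": "move_arm", "data": {
  "motion": [
    [0, [-5, 0, 10], 0],
    [0, [0, 0, 10], 0],
    [0, [0, 0, 8], 0],
    [0, [0, 0, 4], 0],
    [0, [0, 0, 0], 0]
  ]
}}

```text
time_s: 7.85
ee_pos: [0.6281, 0.2318, -0.0133]
eef_rot: [[-0.906, 0.423, -0.003], [0.423, 0.906, -0.001], [0.002, -0.002, -1.0]]
wrist_force: [0.1, 0.7, -0.8]
finger_gap: 0.26
gripper_force: 39.4
```

Emit:
{"op": "move_arm", "data": {
  "motion": [
    [40, [0, 0, 0], 0],
    [40, [0, 0, 0], 0],
    [40, [0, 0, 0], 0],
    [40, [0, 0, -5], 0],
    [40, [0, 0, -25], 0],
    [40, [0, 0, -25], 0],
    [40, [0, 0, -25], 0],
    [40, [0, 0, -25], 0],
    [40, [0, 0, -25], 0],
    [40, [0, 0, 0], 0]
  ]
}}

```text
time_s: 8.68
ee_pos: [0.6333, 0.2332, 0.1271]
eef_rot: [[-0.906, 0.422, 0.013], [0.422, 0.906, 0.003], [-0.01, 0.008, -1.0]]
wrist_force: [0.5, 0.2, 2.3]
finger_gap: 0.472
gripper_force: 0.0
```

Run:
```python
from h import *
plan(((.544,.0245,.11),6),((.544,.0245,.05),6))
```

```text
t8.68 p [0.6333 0.2332 0.1271] yaw_y 65.0 tilt z [ 0.013  0.003 -1.   ] F [0.5 0.2 2.3] gap 40.3 grip 0.0 q [15. 25. 23. 88. -0. 40.]
 shift mm [  -7.1 -227.1   15.3] turn 59.0
 shift mm [ 0.  0. 60.] turn -0.0
```

Emit:
{"op": "move_arm", "data": {
  "motion": [
    [34, [-1, -32.5, 0], 0],
    [34, [-1, -32.5, 0], 0],
    [34, [-1, -32.5, 0], 0],
    [34, [-1, -32.5, 0], 0],
    [34, [-1, -32.5, 0], 0],
    [34, [-1, -32.5, 0], 0],
    [34, [-1, -32.5, 0], 0],
    [34, [0, 0, 0], 7],
    [34, [0, 0, 0], 7],
    [34, [0, 0, 0], 7],
    [34, [0, 0, 0], 7]
  ]
}}

```text
time_s: 9.6
ee_pos: [0.5395, 0.0226, 0.1187]
eef_rot: [[-0.596, 0.803, 0.001], [0.803, 0.596, -0.0], [-0.0, 0.001, -1.0]]
wrist_force: [0.3, 0.2, 0.3]
finger_gap: 0.401
gripper_force: 0.0
```

Emit:
{"op": "move_arm", "data": {
  "motion": [
    [34, [0, 0, 0], 7],
    [34, [0, 0, 0], 7],
    [34, [0, 0, 0], 7],
    [34, [0, 0, 0], 7],
    [34, [0, 0, 0], 3],
    [34, [0, 0, 0], 0]
  ]
}}

```text
time_s: 10.1
ee_pos: [0.5396, 0.023, 0.1186]
eef_rot: [[-0.104, 0.995, 0.0], [0.995, 0.104, -0.0], [-0.0, 0.0, -1.0]]
wrist_force: [-0.3, 0.2, 1.1]
finger_gap: 0.396
gripper_force: 0.0
```

Run:
```python
from h import *
plan(((.544,.0245,.043),6))
im,D=ctrl.snapshot("top")
for o in ctrl.masks_of("nut","top"):
    P=mask_pts("top",o["pixels"],D);print(o["conf"],o["uv"],np.median(P,0))
```

```text
t10.10 p [0.5396 0.023  0.1186] yaw_y 6.0 tilt z [ 0. -0. -1.] F [-0.3  0.2  1.1] gap 33.8 grip 0.0 q [-5.  5. -2. 83.  0. 79.]
 shift mm [ 1.   4.5 75.6] turn -0.0
0.22 [258.3, 172.9] [0.73816183 0.0366197  0.0508821 ]
```

Emit:
{"op": "move_arm", "data": {
  "motion": [
    [34, [1, 4.5, 25], 0],
    [34, [0, 0, 25], 0],
    [34, [0, 0, 15], 0],
    [34, [0, 0, 9], 0],
    [34, [0, 0, 4], 0],
    [34, [0, 0, 0], 0],
    [0, [0, 0, 0], 0],
    [0, [0, 0, 0], 0],
    [0, [0, 0, 0], 0],
    [0, [0, 0, 0], 0],
    [0, [0, 0, 0], 0]
  ]
}}

```text
time_s: 11.12
ee_pos: [0.5448, 0.0244, 0.0415]
eef_rot: [[-0.105, 0.995, 0.002], [0.995, 0.105, -0.0], [-0.0, 0.002, -1.0]]
wrist_force: [-1.4, 0.5, 1.9]
finger_gap: 0.254
gripper_force: 39.3
```

Run:
```python
from h import *
plan()
im,D=ctrl.snapshot("top")
r,c=np.mgrid[195:245,155:210];r=r.ravel();c=c.ravel();P=world("top",np.c_[c,r],D[r,c])
d=np.hypot(P[:,0]-.627,P[:,1]-.2335);k=(d<.042)&(P[:,2]>.009);print(k.sum(),np.round(P[k].mean(0),3),np.round(P[k].max(0),3))
```

```text
t11.12 p [0.5448 0.0244 0.0415] yaw_y 6.0 tilt z [ 0.002 -0.    -1.   ] F [-1.4  0.5  1.9] gap 21.7 grip 39.3 q [-4.  7. -8. 75. -0. 80.]
62 [0.628 0.232 0.015] [0.65  0.266 0.021]
```

Plug gripped on the hexagon (21.7 mm), and the nut's top shows in the dish at (0.628,0.232).

Emit:
{"op": "move_arm", "data": {
  "motion": [
    [0, [0, 0, -10], 0],
    [0, [0, 0, -25], 0],
    [0, [0, 0, -25], 0],
    [0, [0, 0, -15], 0],
    [0, [0, 0, 0], 0]
  ]
}}

```text
time_s: 11.58
ee_pos: [0.547, 0.0243, 0.1208]
eef_rot: [[-0.105, 0.994, 0.009], [0.995, 0.105, -0.001], [-0.002, 0.008, -1.0]]
wrist_force: [1.8, -0.6, -0.3]
finger_gap: 0.246
gripper_force: 39.3
```

Run:
```python
from h import *
plan(((.462,.25,.11),4),((.462,.25,-.018),4))
```

```text
t11.58 p [0.547  0.0243 0.1208] yaw_y 6.0 tilt z [ 0.009 -0.001 -1.   ] F [ 1.8 -0.6 -0.3] gap 21.0 grip 39.3 q [-4.  5. -1. 83.  0. 80.]
 shift mm [233.4 -61.    9.9] turn 2.0
 shift mm [  0.   0. 128.] turn -0.0
```

Emit:
{"op": "move_arm", "data": {
  "motion": [
    [0, [29, -7.5, 0], 0],
    [0, [29, -7.5, 0], 0],
    [0, [29, -7.5, 0], 0],
    [0, [29, -7.5, 0], 0],
    [0, [29, -7.5, 0], 0],
    [0, [29, -7.5, 0], 0],
    [0, [29, -7.5, 0], 0],
    [0, [29, -7.5, 0], 2],
    [0, [0, 0, 20], 0],
    [0, [0, 0, 25], 0],
    [0, [0, 0, 25], 0],
    [0, [0, 0, 0], 0]
  ]
}}

```text
time_s: 12.58
ee_pos: [0.4545, 0.2472, 0.0386]
eef_rot: [[-0.071, 0.997, -0.012], [0.997, 0.071, -0.005], [-0.004, -0.012, -1.0]]
wrist_force: [-1.3, -0.1, -1.9]
finger_gap: 0.255
gripper_force: 39.3
```

Run:
```python
from h import *
plan(((.462,.25,-.018),4))
```

```text
t12.58 p [0.4545 0.2472 0.0386] yaw_y 4.0 tilt z [-0.012 -0.005 -1.   ] F [-1.3 -0.1 -1.9] gap 21.7 grip 39.3 q [ 21.   4. -12.  75.  -0. 107.]
 shift mm [ 2.4  8.4 56.5] turn 0.0
```

Emit:
{"op": "move_arm", "data": {
  "motion": [
    [0, [2, 5, 20], 0],
    [0, [0, 0, 18], 0],
    [0, [0, 0, 12], 0],
    [0, [0, 0, 6], 0],
    [0, [0, 0, 0], 0],
    [34, [0, 0, 0], 0],
    [34, [0, 0, 0], 0],
    [34, [0, 0, 0], 0],
    [34, [0, 0, -4], 0],
    [34, [0, 0, -20], 0],
    [34, [0, 0, -25], 0],
    [34, [0, 0, -25], 0]
  ]
}}

```text
time_s: 13.58
ee_pos: [0.4644, 0.2511, 0.0645]
eef_rot: [[-0.07, 0.998, -0.001], [0.998, 0.07, -0.0], [-0.0, -0.001, -1.0]]
wrist_force: [0.9, 0.3, 0.6]
finger_gap: 0.401
gripper_force: 0.0
```

Emit:
{"op": "move_arm", "data": {
  "motion": [
    [40, [0, 0, -25], 0],
    [50, [0, 0, -25], 0],
    [50, [0, 0, -25], 0],
    [50, [0, 0, -10], 0],
    [50, [0, 0, 0], 0]
  ]
}}

```text
time_s: 14.0
ee_pos: [0.4673, 0.2522, 0.1528]
eef_rot: [[-0.07, 0.998, 0.007], [0.998, 0.07, 0.003], [0.002, 0.008, -1.0]]
wrist_force: [0.6, 1.1, -1.0]
finger_gap: 0.586
gripper_force: 0.0
```

Run:
```python
from h import *
im,D=ctrl.snapshot("top");cv2.imwrite("pics/t5.png",cv2.resize(im[190:330,120:330],(780,520),interpolation=cv2.INTER_CUBIC))
plan(((.4797,-.057,.13),10.3),((.4797,-.057,.06),10.3))
```

```text
t14.05 p [0.4661 0.2518 0.1502] yaw_y 4.0 tilt z [ 0.004  0.001 -1.   ] F [-0.7 -0.6 -1.2] gap 49.9 grip 0.0 q [ 21.   3.  -0.  87.   0. 107.]
 shift mm [-309.    -8.1   19.8] turn -6.3
 shift mm [ 0.  0. 70.] turn -0.0
```

View pics/t5.png

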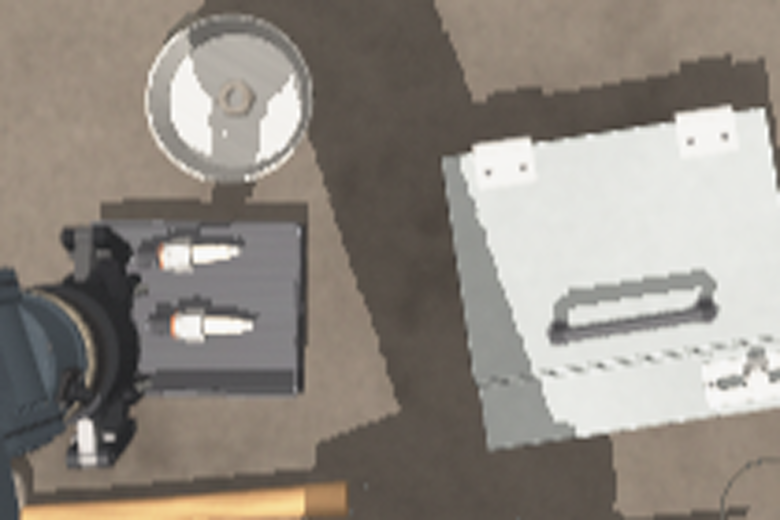

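The picture shows the nut in the dish at (184,216) and the plug in the tray at (174,278), beside the fixed one at (172,258). Next is the handle.

Emit:
{"op": "move_arm", "data": {
  "motion": [
    [50, [-31, -1, 0], 0],
    [50, [-31, -1, 0], 0],
    [50, [-31, -1, 0], 0],
    [50, [-31, -1, 0], 0],
    [50, [-31, -1, 0], 0],
    [50, [-31, -1, 0], 0],
    [50, [-31, -1, 0], 0],
    [50, [-31, -1, 0], 0],
    [50, [-31, -1, 0], 0],
    [50, [-30, 1, 0], -6.3],
    [50, [0, 0, 20], 0],
    [50, [0, 0, 0], 0]
  ]
}}

```text
time_s: 15.05
ee_pos: [0.4751, -0.0583, 0.123]
eef_rot: [[-0.175, 0.984, -0.009], [0.985, 0.175, 0.002], [0.004, -0.008, -1.0]]
wrist_force: [-0.9, 0.6, -0.8]
finger_gap: 0.585
gripper_force: 0.0
```

Run:
```python
from h import *
plan(((.4797,-.057,.056),10.3))
```

```text
t15.05 p [ 0.4751 -0.0583  0.123 ] yaw_y 10.1 tilt z [-0.009  0.002 -1.   ] F [-0.9  0.6 -0.8] gap 49.9 grip 0.0 q [-15.  -4. -10.  84.   0.  65.]
 shift mm [ 0.2  5.3 66.9] turn -0.2
```

Emit:
{"op": "move_arm", "data": {
  "motion": [
    [50, [0, 3, 20], 0],
    [50, [0, 0, 20], 0],
    [50, [0, 0, 15], 0],
    [50, [0, 0, 10], 0],
    [50, [0, 0, 0], 0],
    [50, [0, 0, 0], 0]
  ]
}}

```text
time_s: 15.55
ee_pos: [0.4803, -0.0561, 0.0624]
eef_rot: [[-0.18, 0.984, -0.003], [0.984, 0.18, 0.001], [0.001, -0.002, -1.0]]
wrist_force: [-0.2, 0.4, 0.2]
finger_gap: 0.585
gripper_force: 0.0
```

Run:
```python
from h import *
plan(((.4797,-.057,.056),10.3))
im,D=ctrl.snapshot("side");cv2.imwrite("pics/s6.png",cv2.resize(im[180:280,160:290],(780,600),interpolation=cv2.INTER_CUBIC))
```

```text
t15.55 p [ 0.4803 -0.0561  0.0624] yaw_y 10.3 tilt z [-0.003  0.001 -1.   ] F [-0.2  0.4  0.2] gap 50.0 grip 0.0 q [-15.  -2. -15.  77.   0.  65.]
 shift mm [-0.7 -0.7  6.4] turn 0.0
```

View pics/s6.png

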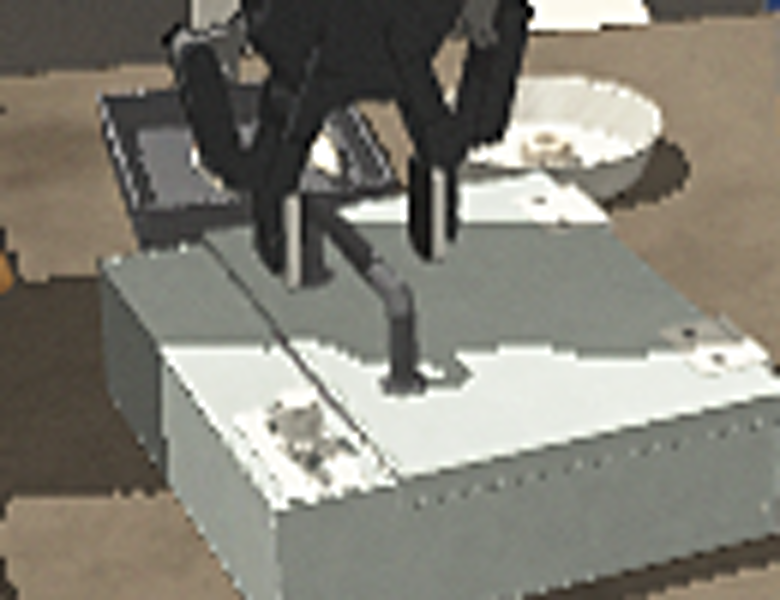

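The fingers straddle the bar, with pads at (209,222) and (232,221) and the bar running between them near its middle. I'll close and try the lid.

Emit:
{"op": "move_arm", "data": {
  "motion": [
    [50, [0, 0, 5], 0],
    [50, [0, 0, 0], 0],
    [0, [0, 0, 0], 0],
    [0, [0, 0, 0], 0],
    [0, [0, 0, 0], 0],
    [0, [0, 0, 0], 0],
    [0, [0, 0, 0], 0],
    [0, [0, 0, 0], 0]
  ],
  "force": 50
}}

```text
time_s: 16.27
ee_pos: [0.4785, -0.0577, 0.0589]
eef_rot: [[-0.178, 0.984, -0.006], [0.984, 0.178, -0.002], [-0.001, -0.006, -1.0]]
wrist_force: [-6.7, -1.6, 6.0]
finger_gap: 0.096
gripper_force: 48.8
```

Emit:
{"op": "move_arm", "data": {
  "motion": [
    [0, [0, 0, -3], 0],
    [0, [0, 0, -2], 0],
    [0, [0, 0, -1], 0],
    [0, [0, 0, -1], 0],
    [0, [0, 0, 0], 0],
    [0, [0, 0, 0], 0],
    [0, [0, 0, 0], 0]
  ]
}}

```text
time_s: 16.85
ee_pos: [0.4798, -0.0573, 0.0634]
eef_rot: [[-0.178, 0.984, -0.004], [0.984, 0.178, -0.001], [0.0, -0.004, -1.0]]
wrist_force: [-1.4, -5.2, -14.3]
finger_gap: 0.095
gripper_force: 48.4
```

Run:
```python
from h import *
plan()
im,D=ctrl.snapshot("side")
for o in ctrl.masks_of("catch_knob","side")[:1]:
    P=mask_pts("side",o["pixels"],D);print(o["conf"],o["uv"],np.median(P,0))
r,c=np.nonzero(D>0);P=world("side",np.c_[c,r],D[r,c]);q=P-[.5131,-.0508,0];a=np.radians(10.3)
cx=q[:,0]*np.cos(a)+q[:,1]*np.sin(a);cy=-q[:,0]*np.sin(a)+q[:,1]*np.cos(a)
for lo in(-55,-25,20,50,75):
    k=(abs(cx*1e3-lo)<6)&(cy<-.06)&(cy>-.10)&(P[:,2]>.05)&(P[:,2]<.09);print(lo,k.sum(),np.median(P[k,2]).round(4))
```

```text
t16.85 p [ 0.4798 -0.0573  0.0634] yaw_y 10.3 tilt z [-0.004 -0.001 -1.   ] F [ -1.4  -5.2 -14.3] gap 8.2 grip 48.4 q [-15.  -2. -15.  77.  -0.  65.]
0.62 [210.3, 250.2] [ 0.44436512 -0.14383734  0.0782404 ]
-55 64 0.0722
-25 46 0.0712
20 44 0.0696
50 44 0.069
75 46 0.0688
```

The handle pulls down with 14 N after about 4.5 mm of rise, against 2–4 N for a free lid, so the lid is caught. One slightly firmer pull will confirm it.

Emit:
{"op": "move_arm", "data": {
  "motion": [
    [0, [0, 0, -2], 0],
    [0, [0, 0, -2], 0],
    [0, [0, 0, 0], 0],
    [0, [0, 0, 0], 0],
    [0, [0, 0, 0], 0]
  ]
}}

```text
time_s: 17.37
ee_pos: [0.4799, -0.0573, 0.0642]
eef_rot: [[-0.178, 0.984, -0.005], [0.984, 0.178, 0.0], [0.001, -0.005, -1.0]]
wrist_force: [4.3, -5.4, -28.3]
finger_gap: 0.094
gripper_force: 48.8
```

Emit:
{"op": "move_arm", "data": {
  "motion": [
    [0, [0, 0, 4], 0],
    [0, [0, 0, 4], 0],
    [0, [0, 0, 3], 0],
    [0, [0, 0, 0], 0],
    [45, [0, 0, 0], 0],
    [45, [0, 0, 0], 0],
    [45, [0, 0, 0], 0],
    [45, [0, 0, -10], 0],
    [45, [0, 0, -25], 0],
    [45, [0, 0, -25], 0],
    [45, [0, 0, 0], 0]
  ]
}}

```text
time_s: 18.28
ee_pos: [0.4861, -0.0576, 0.1259]
eef_rot: [[-0.179, 0.984, 0.013], [0.984, 0.179, -0.002], [-0.004, 0.012, -1.0]]
wrist_force: [1.3, -0.1, 1.1]
finger_gap: 0.523
gripper_force: 0.0
```

Run:
```python
from h import *
plan(((.4445,-.1425,.12),10.3))
```

```text
t18.28 p [ 0.4861 -0.0576  0.1259] yaw_y 10.3 tilt z [ 0.013 -0.002 -1.   ] F [ 1.3 -0.1  1.1] gap 44.6 grip 0.0 q [-15.  -4.  -9.  84.   0.  65.]
 shift mm [-76.1 -56.2   5.5] turn 0.0
```

Firm stop: 28 N with under 1 mm more rise, so the lid is caught. I've let go of the handle and go to the knob next.

Emit:
{"op": "move_arm", "data": {
  "motion": [
    [42, [-25, -16, 0], 0],
    [42, [-25, -16, 0], 0],
    [42, [-26, -16, 0], 0],
    [42, [0, 0, 0], 0],
    [42, [0, 0, 0], 0]
  ]
}}

```text
time_s: 18.7
ee_pos: [0.4484, -0.1414, 0.1196]
eef_rot: [[-0.176, 0.984, 0.003], [0.984, 0.176, -0.0], [-0.001, 0.003, -1.0]]
wrist_force: [0.3, 0.7, 0.6]
finger_gap: 0.493
gripper_force: 0.0
```

Run:
```python
from h import *
plan(((.4445,-.1425,.043),10.3))
```

```text
t18.70 p [ 0.4484 -0.1414  0.1196] yaw_y 10.1 tilt z [ 0.003 -0.    -1.   ] F [0.3 0.7 0.6] gap 42.1 grip 0.0 q [-26.  -6. -12.  84.   0.  54.]
 shift mm [-0.3 -4.2 76.6] turn -0.2
```

Emit:
{"op": "move_arm", "data": {
  "motion": [
    [42, [0, -4, 20], 0],
    [42, [0, 0, 20], 0],
    [42, [0, 0, 20], 0],
    [42, [0, 0, 10], 0],
    [42, [0, 0, 5], 0],
    [42, [0, 0, 0], 0],
    [0, [0, 0, 0], 0],
    [0, [0, 0, 0], 0],
    [0, [0, 0, 0], 0],
    [0, [0, 0, 0], 0],
    [0, [0, 0, 0], 0]
  ],
  "force": 30
}}

```text
time_s: 19.62
ee_pos: [0.4432, -0.1416, 0.0449]
eef_rot: [[-0.178, 0.984, -0.001], [0.984, 0.178, -0.002], [-0.001, -0.001, -1.0]]
wrist_force: [-4.3, -0.2, 5.6]
finger_gap: 0.153
gripper_force: 29.5
```

Knob gripped. I slide it outward.

Emit:
{"op": "move_arm", "data": {
  "motion": [
    [0, [-4, 0, 0], 0],
    [0, [-4, 0, 0], 0],
    [0, [-4, 0, 0], 0],
    [0, [-3, 0, 0], 0],
    [0, [-2, 0, 0], 0],
    [0, [0, 0, 0], 0],
    [0, [0, 0, 0], 0]
  ]
}}

```text
time_s: 20.2
ee_pos: [0.4456, -0.1546, 0.0449]
eef_rot: [[-0.18, 0.984, -0.002], [0.984, 0.18, 0.007], [0.007, -0.001, -1.0]]
wrist_force: [-6.5, 8.1, 9.7]
finger_gap: 0.159
gripper_force: 29.9
```

Run:
```python
from h import *
plan(((.4422,-.1552,.045),10.3))
```

```text
t20.20 p [ 0.4456 -0.1546  0.0449] yaw_y 10.4 tilt z [-0.002  0.007 -1.   ] F [-6.5  8.1  9.7] gap 13.6 grip 29.9 q [-28.  -4. -19.  75.   0.  52.]
 shift mm [-0.  -3.4 -0.1] turn 0.1
```

Emit:
{"op": "move_arm", "data": {
  "motion": [
    [0, [-2, 0, 0], 0],
    [0, [-2, 0, 0], 0],
    [0, [0, 0, 0], 0],
    [0, [0, 0, 0], 0]
  ]
}}

```text
time_s: 20.53
ee_pos: [0.4456, -0.1545, 0.0448]
eef_rot: [[-0.181, 0.983, -0.003], [0.983, 0.181, 0.015], [0.015, 0.0, -1.0]]
wrist_force: [-8.2, 16.0, 14.0]
finger_gap: 0.158
gripper_force: 30.2
```

Emit:
{"op": "move_arm", "data": {
  "motion": [
    [0, [4, 0, 0], 0],
    [0, [0, 0, 0], 0],
    [40, [0, 0, 0], 0],
    [40, [0, 0, 0], 0],
    [40, [0, 0, 0], 0],
    [40, [0, 0, -15], 0],
    [40, [0, 0, -25], 0],
    [40, [0, 0, -25], 0],
    [45, [0, 0, -15], 0],
    [45, [0, 0, 0], 0]
  ]
}}

```text
time_s: 21.37
ee_pos: [0.45, -0.1597, 0.128]
eef_rot: [[-0.178, 0.984, 0.008], [0.984, 0.178, -0.004], [-0.006, 0.007, -1.0]]
wrist_force: [-0.5, 0.4, 1.0]
finger_gap: 0.526
gripper_force: 0.0
```

Run:
```python
from h import *
plan(((.4797,-.057,.125),10.3))
im,D=ctrl.snapshot("side")
for o in ctrl.masks_of("catch_knob","side")[:1]:
    P=mask_pts("side",o["pixels"],D);print(o["conf"],o["uv"],np.median(P,0))
```

```text
t21.37 p [ 0.45   -0.1597  0.128 ] yaw_y 10.3 tilt z [ 0.008 -0.004 -1.   ] F [-0.5  0.4  1. ] gap 44.9 grip 0.0 q [-28.  -5. -11.  84.   0.  52.]
 shift mm [95.7 47.5  2.8] turn -0.0
0.55 [212.5, 253.2] [ 0.44639199 -0.15719701  0.08008004]
```

The knob is at its outward stop: the force rose with no further motion, and it has moved 13 mm outward by camera. Back to the handle.

Emit:
{"op": "move_arm", "data": {
  "motion": [
    [50, [32, 15, 0], 0],
    [50, [32, 15, 0], 0],
    [50, [32, 15, 0], 0],
    [50, [0, 0, 0], 0],
    [50, [0, 0, 0], 0]
  ]
}}

```text
time_s: 21.88
ee_pos: [0.4732, -0.0536, 0.1215]
eef_rot: [[-0.182, 0.983, -0.003], [0.983, 0.182, 0.001], [0.001, -0.003, -1.0]]
wrist_force: [-0.1, 0.1, 0.8]
finger_gap: 0.583
gripper_force: 0.0
```

Run:
```python
from h import *
plan(((.4797,-.057,.058),10.3))
```

```text
t21.88 p [ 0.4732 -0.0536  0.1215] yaw_y 10.5 tilt z [-0.003  0.001 -1.   ] F [-0.1  0.1  0.8] gap 49.8 grip 0.0 q [-15.  -5. -11.  84.  -0.  65.]
 shift mm [-4.6  6.  63.5] turn 0.2
```

Emit:
{"op": "move_arm", "data": {
  "motion": [
    [50, [-4, 5, 20], 0],
    [50, [0, 0, 20], 0],
    [50, [0, 0, 15], 0],
    [50, [0, 0, 8], 0],
    [50, [0, 0, 0], 0],
    [50, [0, 0, 0], 0],
    [0, [0, 0, 0], 0],
    [0, [0, 0, 0], 0],
    [0, [0, 0, 0], 0],
    [0, [0, 0, 0], 0],
    [0, [0, 0, 0], 0],
    [0, [0, 0, 0], 0]
  ],
  "force": 50
}}

```text
time_s: 22.88
ee_pos: [0.4789, -0.059, 0.0617]
eef_rot: [[-0.179, 0.984, -0.001], [0.984, 0.179, -0.002], [-0.002, -0.001, -1.0]]
wrist_force: [-4.5, -1.3, 5.9]
finger_gap: 0.091
gripper_force: 48.8
```

Emit:
{"op": "move_arm", "data": {
  "motion": [
    [0, [0, 1, -3], 0],
    [0, [0, 1, -3], 0],
    [0, [0, 1, -4], 0],
    [0, [0, 2, -4], 0],
    [0, [0, 0, 0], 0],
    [0, [0, 0, 0], 0]
  ]
}}

```text
time_s: 23.38
ee_pos: [0.4828, -0.0582, 0.074]
eef_rot: [[-0.178, 0.984, -0.004], [0.984, 0.178, -0.002], [-0.001, -0.004, -1.0]]
wrist_force: [-6.7, -4.0, -1.1]
finger_gap: 0.093
gripper_force: 48.9
```

The lid rises freely: 12 mm with almost no force. I follow the arc.

Emit:
{"op": "move_arm", "data": {
  "motion": [
    [0, [0, 3, -6.5], 0],
    [0, [0, 3, -6.5], 0],
    [0, [0, 4, -6.5], 0],
    [0, [0, 4, -6], 0],
    [0, [0, 4.5, -6], 0],
    [0, [0, 4.5, -5.5], 0],
    [0, [0, 0, 0], 0]
  ]
}}

```text
time_s: 23.97
ee_pos: [0.5041, -0.0544, 0.1125]
eef_rot: [[-0.178, 0.984, -0.007], [0.984, 0.178, -0.003], [-0.002, -0.007, -1.0]]
wrist_force: [-10.8, -4.7, 3.9]
finger_gap: 0.096
gripper_force: 49.2
```

Run:
```python
from h import *
plan()
```

```text
t23.97 p [ 0.5041 -0.0544  0.1125] yaw_y 10.3 tilt z [-0.007 -0.003 -1.   ] F [-10.8  -4.7   3.9] gap 8.2 grip 49.2 q [-14.   0.  -7.  83.  -0.  66.]
```

Emit:
{"op": "move_arm", "data": {
  "motion": [
    [0, [0, 4, -5.5], 0],
    [0, [0, 5, -5.5], 0],
    [0, [0, 5, -5], 0],
    [0, [0, 5.5, -4.5], 0],
    [0, [0, 5.5, -4], 0],
    [0, [0, 6, -4], 0],
    [0, [0, 0, 0], 0],
    [0, [0, 0, 0], 0],
    [0, [0, 0, 0], 0],
    [0, [0, 0, 0], 0]
  ]
}}

```text
time_s: 24.8
ee_pos: [0.5359, -0.0486, 0.1425]
eef_rot: [[-0.178, 0.984, -0.002], [0.984, 0.178, -0.002], [-0.002, -0.003, -1.0]]
wrist_force: [-9.7, -4.0, 9.3]
finger_gap: 0.09
gripper_force: 49.8
```

Run:
```python
from h import *
plan()
im,D=ctrl.snapshot("side");cv2.imwrite("pics/s7.png",cv2.resize(im[120:280,150:350],(750,600),interpolation=cv2.INTER_CUBIC))
```

```text
t24.80 p [ 0.5359 -0.0486  0.1425] yaw_y 10.3 tilt z [-0.002 -0.002 -1.   ] F [-9.7 -4.   9.3] gap 7.7 grip 49.8 q [-12.   5.   1.  86.  -0.  67.]
```

View pics/s7.png

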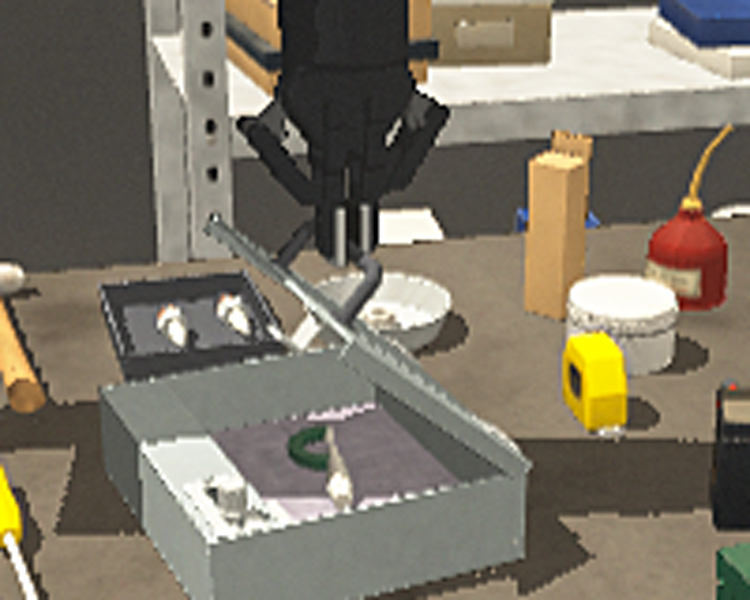

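The picture shows the lid open at about 42°, its handle held in the fingers near (243,186). Both plugs are in the tray at (197,207) and (212,203), and the nut is in the dish at (251,204). I hand in.

```bash
python3 -c "
from h import *
print(ctrl.sign_off())"
```

```text
the job is handed in; nothing more can be done
None
```

I handed the job in at about 25 s with the lid held by its handle at about 42°, the nut in the dish and the plug in the tray. The lid was tried first and found caught, and sliding the catch knob outward freed it. The sign-off gave no verdict, and the reported TCP height read about 43 mm below what the cameras showed, so I set heights by camera.

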